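# Mirror the repair kit for a left-handed worker

## Robot

A 6-joint arm with a two-finger parallel gripper is mounted at the origin on a cart in front of the work surface, level with it; the furniture and walls round the work are solid. World frame = base frame: x ahead of the robot, y to its left, z up, the work surface at z = 0. Lengths are in m, angles in rad, forces in N, time in s.
With the tool pointing down it reaches from about 0.35 to 0.85 m from the base axis. Payload 8.1 kg.
Tool frame: the origin (TCP) lies on the centre line of the jaws, within the pads' length; the fingertips stand 8 mm ahead of it and the grasp point (between the pads) lies 11 mm behind it; z points along the fingers, y is the direction in which the jaws open and shut (so a half turn about z gives the same grasp; the last joint's range is limited). The gripper opens to 85 mm and grips with 20 to 120 N. Pads are 22 mm wide; open, the fingers measure 114 mm over their backs; the gripper's body (76 mm by 85 mm) begins 54 mm behind the grasp point. The pads swing forward as they close: fully open they stand 13 mm farther back than shut.
Start: joints at [-1.202, 0.13, 1.488, -0, 1.523, -0.085], TCP at [0.263, -0.539, 0.239] pointing down, gripper open.
Joint ranges: [-2.96, 2.96], [-0.89, 2.26], [0.02, 2.5], [-1.34, 4.48], [0, 2.73], [-2.66, 2.66]. Speed limits (rad/s): [2.39, 2.39, 2.79, 3.14, 3.14, 3.14].

## Interface

Orientations are given as a unit quaternion [x, y, z, w].
In Python, from bench import r, optics, finish_job gives the robot as it stands. The module is installed in compiled form; this text tells all that it offers.
- The arm moves only by the tool apply_moves, never from a script. Its argument "motion" is a list that holds one entry, the list of rows, each a list of 5 numbers: the closure, from 0 (fully open) to 1 (shut), then the shift along the tool's x, y, z in cm, then the turn about the tool's z in degrees. A call has 1 to 8 rows; each row shifts and turns the commanded pose from where the row before left it, along the tool's axes as they then stand; what a row does not reach is not made up. A row lasts 1/10 s, in which the tool goes at most 50 mm and 8.59 degrees, less where a joint would pass 70% of its speed; a pose out of reach is approached as far as the arm can. A call is refused whole if a number of a shift passes 5 or a number of a turn 8.59, either way. A call with a gripper value outside its range is refused whole. The fingers move at their own pace and stop on an object; "squeeze" is the grip in N (left out, the last holds). Time passes only in rows, so rows that do not move let the fingers close. It gives the time, the measured TCP pose, the force and the opening at its end, in the units of the state.
- r.get_obs(): the state, without advancing time (a new reading comes with each control period).
- optics.camera(name): name is "scene" or "top"; returns a dict with "img" (420x560x3 uint8, red, green, blue), "z_map" (420x560 float32, m along the optical axis (not along the pixel's ray), 0 where there is no reading), "fov_y" (degrees; the focal length in pixels is half the picture's height over the tangent of half this angle, whatever the lens; pixels are square), "cx", "cy" (the principal point, pixels), "extrinsics" (4x4, takes a point from camera to world coordinates). Camera axes: x right, y down, z forward; pixel columns grow to the right and rows downward; lengths in m; the calibration is good to about 2 mm. A picture is of the moment at which its call begins.
- finish_job(): hands the job in, once; it reports no verdict.
The state is a dict: "time_s": time; "qpos": joint angles; "dq": joint speeds; "tau": joint torques, N m; "position": TCP position; "orientation": TCP orientation; "force": force on the tool from outside, world axes, zero at the start; "wrist_torque": the same for the moment, N m; "finger_gap": finger opening in m.
Only numpy, scipy, OpenCV 4.12 (cv2) and the standard library are available. Lean on these libraries where they do the work, as an engineer would, in place of code of your own. Each camera call takes 0.05 s, during which the arm holds its last target.

## Task

A left-handed member takes over this repair, so the kit has to be mirrored: move the flux bottle, the flux tin, the roll of tape and the capacitor from the coloured mats of the plywood rail to the empty grey rack, one to a bay, in the reverse left-to-right order (what stood leftmost on the rail, seen from the robot, goes into the rightmost bay, and so on). Set each one upright on its base (the tape lying flat, as it lies now) in the middle of the bay's round white pad, and leave all four standing there, released.

Things in the scene. Friction and masses are not known exactly. Their poses are not given: they have to be found in the camera images.
- glue_bottle: white flux bottle with a red pointed cap, standing; 36 mm diameter up to 70 mm, then the cap, at most 20 mm wide and narrowing to its tip at 105 mm; 0.05 to 0.1 kg. Loose; starts on the red mat within 7 mm of its centre. Origin: centre of the underside; z up the bottle.
- flux_tin: low round ochre-yellow tin with a fixed lid, 45 mm diameter, 22 mm high. Loose; starts on the green mat within 7 mm of its centre. Origin: centre of the underside; z up.
- tape_1: roll of black tape lying flat, 55x53 mm outside, 19 mm high. Its hole is closed to the fingers: grasp it across the outside. Loose; starts on the yellow mat within 7 mm of its centre. Origin: centre of the underside; z up.
- cap_electro: dark blue cylindrical capacitor with a light top, standing; 22 mm diameter, 34 mm high. Loose; starts on the white mat within 7 mm of its centre. Origin: centre of the underside; z up.
- mat_red: Red square plastic mat, 70x70x4 mm, fixed on the old rail; the flux bottle stands on it at the start. Which mat is in which of the rail's four places changes from start to start; the mats stay there, so they keep the record of the old order. Origin: centre of the underside; x, y along its sides, parallel to the rail's, z up.
- mat_green: Green square plastic mat, 70x70x4 mm, fixed on the old rail; the flux tin stands on it at the start. Which mat is in which of the rail's four places changes from start to start; the mats stay there, so they keep the record of the old order. Origin: centre of the underside; x, y along its sides, parallel to the rail's, z up.
- mat_yellow: Yellow square plastic mat, 70x70x4 mm, fixed on the old rail; the roll of tape stands on it at the start. Which mat is in which of the rail's four places changes from start to start; the mats stay there, so they keep the record of the old order. Origin: centre of the underside; x, y along its sides, parallel to the rail's, z up.
- mat_white: White square plastic mat, 70x70x4 mm, fixed on the old rail; the capacitor stands on it at the start. Which mat is in which of the rail's four places changes from start to start; the mats stay there, so they keep the record of the old order. Origin: centre of the underside; x, y along its sides, parallel to the rail's, z up.
- old_rail: fixed plywood plate under the mats, 84 (x) by 352 (y) by 6 mm, end cheeks 16 mm high. Mat centres: x = 0, y = -127.5, -42.5, 42.5, 127.5 mm in its frame; mat tops 10 mm above the table. Lies crosswise to the robot, turned at most 0.2 rad, y axis to the robot's left; nearer or farther than the grey rack. Origin: centre of the underside; z up.
- new_rack: fixed grey plate, 84 (x) by 352 (y) by 6 mm, end cheeks 16 mm high; 5 mm ridges (tops 14 mm above table) at y = -85, 0, 85 mm part four bays open to front and back. Bay centres (white 60 mm pad, black dot): x = 0, y = -127.5, -42.5, 42.5, 127.5 mm; floor 6 mm above table. Crosswise, turned at most 0.2 rad, y to the robot's left. Origin: centre of underside; z up.
There are look-alikes about, which are no part of the job. What is shaped like the flux_tin but pink is not meant. Leave any purple look-alike of the glue_bottle alone.

How it is judged:
By the outcome, as a careful person would: the job done as asked, in the order asked, and still so for the second after the job is handed in, with the robot touching nothing.
It also fails if it takes over 112 s, if anything falls off the work surface, if the arm or the gripper's body presses on something with over 40 N, if the wrist force passes 120 N, or if a joint passes its speed limit or range.

## Working session

There is one attempt and no reset: what is moved stays moved. The work goes in short steps, Python scripts to look and compute and a tool call to move; the robot and the scene stay as the last step left them, time stands still between calls to the robot, and variables do not carry over. Pictures are saved under pics/ and viewed, and the job is handed in when it is done.

Besides the shell and the picture viewer there is one more tool, called after "Call:" as name([rows], argument=value, ...), one row to a line, values as JSON. apply_moves: Moves the arm, as the interface text tells. Its arguments: {"type":"object","properties":{"motion":{"type":"array"},"squeeze":{"type":"number"}},"required":["motion"]}

```bash
mkdir -p pics
cat > h.py <<'E'
import numpy as np, cv2
from bench import r, optics, finish_job
def shot(n,tag=None):
    c=optics.camera(n)
    if tag: cv2.imwrite(f'pics/{tag}.png',c['img'][:,:,::-1])
    return c
def pts(c):
    f=210/np.tan(np.radians(c['fov_y'])/2)
    v,u=np.mgrid[0:420,0:560]; z=c['z_map']
    P=np.stack([(u-c['cx'])/f*z,(v-c['cy'])/f*z,z,np.ones_like(z)],-1)
    return (P@np.array(c['extrinsics']).T)[...,:3]
def ray(c,u,v,h):
    f=210/np.tan(np.radians(c['fov_y'])/2);E=np.array(c['extrinsics'])
    d=E[:3,:3]@np.array([(u-c['cx'])/f,(v-c['cy'])/f,1]);o=E[:3,3]
    return o+d*(h-o[2])/d[2]
E
python3 - <<'E'
from h import *
for n in('top','scene'):
    c=shot(n,n+'0'); np.savez(''+n+'0.npz',**c)
    print(n,c['fov_y'],c['cx'],c['cy'],np.round(c['extrinsics'],3).tolist())
o=r.get_obs();print(o['time_s'],o['position'],o['orientation'],o['finger_gap'])
E
```

```text
top 50.8030344206011 284.64781219500776 209.03972761284314 [[-0.005, -0.984, 0.178, 0.335], [-1.0, 0.003, -0.007, -0.026], [0.007, -0.178, -0.984, 1.039], [0.0, 0.0, 0.0, 1.0]]
scene 47.70396828418317 283.18041799627014 218.88057109174906 [[-0.77, -0.411, 0.487, 0.082], [-0.637, 0.522, -0.567, 0.496], [-0.021, -0.747, -0.664, 0.611], [0.0, 0.0, 0.0, 1.0]]
0.1 [ 0.26287101 -0.53880723  0.23833384] [ 9.74369671e-01  2.24951201e-01 -1.18844296e-04 -8.28524602e-04] 0.08531988776583935
```

View pics/top0.png

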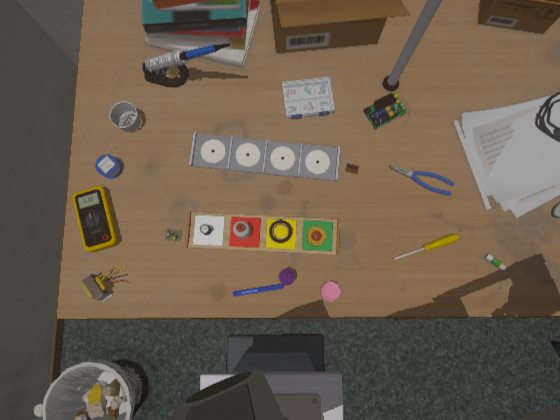

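View pics/scene0.png

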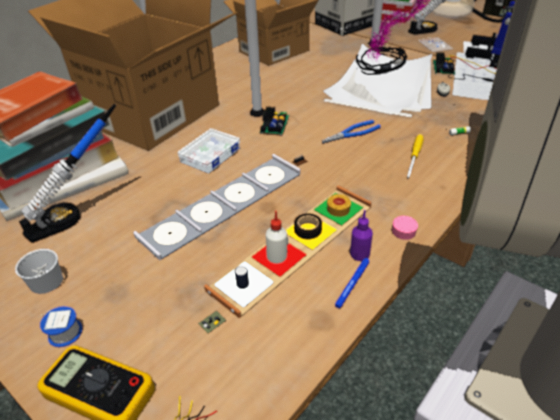

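The top view shows the rail at about (263,233), with mats from the left white, red, yellow, green, holding the cap, bottle, tape and tin. The rack is at about (265,157). The purple bottle (287,276) and pink tin (331,291) are look-alikes. The reversed bays, from the left, are tin, tape, bottle, cap. Next I measure positions.

```bash
cat > m.py <<'E'
from h import *
t=dict(np.load('top0.npz'));s=dict(np.load('scene0.npz'))
Pt=pts(t);Ps=pts(s)
def blobs(c,lo,hi,P,h0,h1,box,amin=30):
    hsv=cv2.cvtColor(c['img'],cv2.COLOR_RGB2HSV)
    m=cv2.inRange(hsv,lo,hi)
    ok=(P[...,0]>box[0])&(P[...,0]<box[1])&(P[...,1]>box[2])&(P[...,1]<box[3])&(P[...,2]>h0)&(P[...,2]<h1)
    return (m>0)&ok
box=(.25,.75,-.3,.3)
if __name__=='__main__':
    for n,c,P in(('top',t,Pt),('scene',s,Ps)):
        # pads
        hsv=cv2.cvtColor(c['img'],cv2.COLOR_RGB2HSV)
        m=cv2.inRange(hsv,(0,0,190),(180,40,255))
        m[~((P[...,0]>.25)&(P[...,0]<.75)&(abs(P[...,1])<.35))]=0
        cs,_=cv2.findContours(m,cv2.RETR_EXTERNAL,cv2.CHAIN_APPROX_NONE)
        for k in cs:
            if cv2.contourArea(k)<150: continue
            e=cv2.fitEllipse(k); print(n,'white',np.round(e[0],1),np.round(e[1],1),cv2.contourArea(k),np.round(ray(c,*e[0],.006),4))
        # heights clusters above mats
        hm=((P[...,2]>.018)&(P[...,2]<.13)&(P[...,0]>.25)&(P[...,0]<.75)&(abs(P[...,1])<.3)).astype(np.uint8)
        k,l,st,ce=cv2.connectedComponentsWithStats(hm)
        for i in range(1,k):
            if st[i,4]<25: continue
            q=P[l==i]; top=np.percentile(q[:,2],98)
            print(n,'obj',np.round(ce[i],1),st[i,4],'ztop',round(top,4),np.round([q.min(0),q.max(0)],3).tolist())
E
python3 m.py
python3 - <<'E'
import cv2
a=cv2.imread('pics/top0.png')[120:310,140:380];cv2.imwrite('pics/topz.png',cv2.resize(a,None,fx=3.1,fy=3.1,interpolation=cv2.INTER_CUBIC))
E
```

```text
top white [209.7 231.5] [26.7 33.4] 622.5 [0.4693 0.1431 0.006 ]
top obj [381.4 118.3] 75 ztop 0.025 [[0.731, -0.294, 0.018], [0.75, -0.25, 0.027]]
top obj [241.2 230. ] 243 ztop 0.1029 [[0.449, 0.046, 0.019], [0.485, 0.082, 0.117]]
top obj [279.8 231.1] 256 ztop 0.0319 [[0.441, -0.048, 0.021], [0.493, 0.003, 0.033]]
top obj [205.  229.6] 93 ztop 0.0468 [[0.459, 0.139, 0.019], [0.48, 0.159, 0.048]]
top obj [315.7 236. ] 306 ztop 0.0343 [[0.434, -0.126, 0.025], [0.476, -0.082, 0.035]]
top obj [286.3 276.9] 211 ztop 0.0919 [[0.344, -0.053, 0.035], [0.379, -0.02, 0.104]]
top obj [330.4 291.4] 307 ztop 0.0243 [[0.308, -0.158, 0.018], [0.351, -0.115, 0.026]]
scene white [243.8 284.2] [35.8 49.5] 1141.5 [0.4728 0.1464 0.006 ]
scene white [169.5 232.9] [22.2 33.9] 591.0 [0.6675 0.1416 0.006 ]
scene white [205.9 211.6] [20.8 31.9] 520.0 [0.6585 0.057  0.006 ]
scene white [235.6 193.2] [21.4 38.3] 507.0 [ 0.6525 -0.0209  0.006 ]
scene white [266.1 175.4] [19.7 36.9] 460.0 [ 0.6434 -0.1056  0.006 ]
scene obj [278.6 124.6] 69 ztop 0.0247 [[0.726, -0.294, 0.018], [0.75, -0.242, 0.026]]
scene obj [338.9 203.6] 397 ztop 0.0345 [[0.433, -0.126, 0.018], [0.478, -0.08, 0.035]]
scene obj [361.8 236.2] 673 ztop 0.0972 [[0.342, -0.052, 0.018], [0.378, -0.014, 0.106]]
scene obj [276.4 239.9] 783 ztop 0.1041 [[0.449, 0.047, 0.018], [0.482, 0.085, 0.117]]
scene obj [308.  224.3] 481 ztop 0.0316 [[0.441, -0.049, 0.018], [0.495, 0.005, 0.033]]
scene obj [405.  224.1] 366 ztop 0.0246 [[0.308, -0.158, 0.018], [0.352, -0.111, 0.026]]
scene obj [241.7 275.8] 253 ztop 0.0468 [[0.459, 0.139, 0.018], [0.482, 0.162, 0.048]]
```

View pics/topz.png

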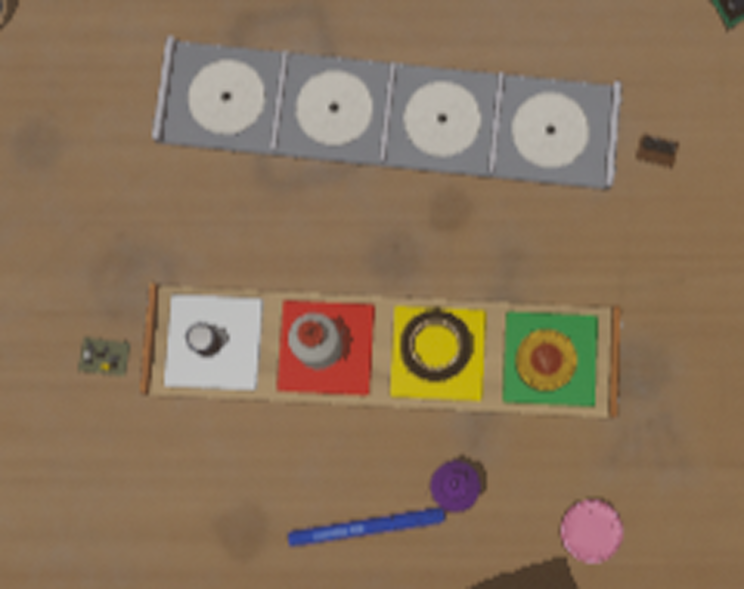

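```bash
cat > m2.py <<'E'
from m import *
pads=[]
for n,c,P in(('top',t,Pt),('scene',s,Ps)):
    g=cv2.cvtColor(c['img'],cv2.COLOR_RGB2HSV)
    m=cv2.inRange(g,(0,0,165),(180,60,255)); 
    m[~((P[...,0]>.58)&(P[...,0]<.73)&(abs(P[...,1])<.2))]=0
    cs,_=cv2.findContours(m,cv2.RETR_EXTERNAL,cv2.CHAIN_APPROX_NONE)
    L=[]
    for k in cs:
        if cv2.contourArea(k)<200: continue
        mm=np.zeros(m.shape,np.uint8);cv2.drawContours(mm,[cv2.convexHull(k)],-1,1,-1)
        v,u=np.nonzero(mm); W=np.array([ray(c,a,b,.0065) for a,b in zip(u,v)])
        C=W.mean(0); L.append(C); 
        print(n,'pad',np.round(C,4),'area d',round(2*np.sqrt(len(u)/np.pi),1), 'z meas',np.round(np.median(P[v,u,2]),4))
    L=np.array(sorted(L,key=lambda a:-a[1]))
    if len(L)==4: pads.append(L); d=L[0]-L[3]; print(n,'len',np.hypot(*d[:2]),'rot',np.arctan2(-d[0],d[1]),L.mean(0))
    for name,cy,zt in(('cap',.149,.044),('bottle',.065,.080),('tape',-.022,.029),('tin',-.104,.032)):
        b=(abs(P[...,1]-cy)<.04)&(abs(P[...,0]-.463)<.05)
        zz=P[...,2]
        q=P[b&(zz>zt-.004)&(zz<zt+.006)][:,:2].astype(np.float32)
        if name=='bottle':
            q2=P[b&(zz>.085)][:,:2]; print(n,'cap of bottle',np.round(q2.mean(0),4),len(q2))
        C,R=cv2.minEnclosingCircle(q); print(n,name,np.round(C,4),round(R,4),'mid',np.round((q.min(0)+q.max(0))/2,4),'mean',np.round(q.mean(0),4),np.round(np.median(P[b&(zz>zt-.004)&(zz<zt+.006)][:,2]),4))
E
python3 m2.py
```

```text
top pad [ 0.6392 -0.1122  0.0065] area d 24.3 z meas 0.0065
top pad [ 0.6482 -0.0282  0.0065] area d 24.2 z meas 0.0063
top pad [0.6581 0.0566 0.0065] area d 24.1 z meas 0.0064
top pad [0.6666 0.1413 0.0065] area d 24.0 z meas 0.0065
top len 0.2549088202661438 rot -0.10743535875726526 [0.65301431 0.01437552 0.0065    ]
top cap [0.4706 0.1494] 0.011 mid [0.4703 0.149 ] mean [0.4704 0.1493] 0.0439
top cap of bottle [0.4656 0.0648] 55
top bottle [0.4642 0.0641] 0.0095 mid [0.4636 0.0641] mean [0.4613 0.0628] 0.0789
top tape [ 0.4666 -0.0218] 0.0266 mid [ 0.467  -0.0222] mean [ 0.4669 -0.0222] 0.0284
top tin [ 0.4546 -0.1041] 0.0228 mid [ 0.4548 -0.1037] mean [ 0.4547 -0.1037] 0.031
scene pad [0.6625 0.0734 0.0065] area d 71.5 z meas 0.0076
scene pad [ 0.6408 -0.1132  0.0065] area d 34.9 z meas 0.0079
scene cap [0.4703 0.1505] 0.0117 mid [0.4707 0.1503] mean [0.4693 0.1517] 0.0448
scene cap of bottle [0.4648 0.0685] 123
scene bottle [0.4658 0.0683] 0.0086 mid [0.4658 0.0692] mean [0.4636 0.071 ] 0.0804
scene tape [ 0.4671 -0.0201] 0.0286 mid [ 0.4676 -0.0216] mean [ 0.4659 -0.02  ] 0.0296
scene tin [ 0.4554 -0.1029] 0.0235 mid [ 0.4554 -0.1027] mean [ 0.4542 -0.1019] 0.0325
```

Call:
apply_moves([
  [[0,0,0,0,-8.25],[0,0,0,0,-8.25],[0,0,0,0,-8.25],[0,0,0,0,-8.25],[0,0,0,0,-8.25],[0,0,0,0,-8.25],[0,0,0,0,-8.25],[0,0,0,0,0]],
], squeeze=30)

```text
time_s: 0.9
position: [0.2629, -0.539, 0.2387]
orientation: [0.744, 0.668, 0.0, -0.0]
force: [0.3, 0.6, 0.2]
finger_gap: 0.0854
```

```bash
cat > go.py <<'E'
import sys
from h import *
from scipy.spatial.transform import Rotation as R
o=r.get_obs();q=R.from_quat(o['orientation']);p=np.array(o['position'])
print('t',o['time_s'],'p',np.round(p,4),'phi',np.degrees(np.arctan2(*q.as_matrix()[[1,0],0])),'F',np.round(o['force'],1),'gap',round(o['finger_gap'],4))
if len(sys.argv)>3:
    d=q.inv().apply(np.array([float(a) for a in sys.argv[1:4]])-p)*100
    print('delta tool cm',np.round(d,2))
E
python3 go.py .4705 .1495 .13
```

```text
t 0.9 p [ 0.2629 -0.539   0.2387] phi 83.88753246345112 F [0.3 0.6 0.2] gap 0.0854
delta tool cm [70.66 13.31 10.93]
```

Call:
apply_moves([
  [[0,4.4,0.8,0,0],[0,4.4,0.8,0,0],[0,4.4,0.8,0,0],[0,4.4,0.8,0,0],[0,4.4,0.8,0,0],[0,4.4,0.8,0,0],[0,4.4,0.8,0,0],[0,4.4,0.8,0,0]],
])

```text
time_s: 1.7
position: [0.365, -0.1946, 0.2392]
orientation: [0.746, 0.665, 0.0, 0.0]
force: [0.1, -0.2, 0.5]
finger_gap: 0.0852
```

Call:
apply_moves([
  [[0,4.4,0.8,0,0],[0,4.4,0.8,0,0],[0,4.4,0.8,0,0],[0,4.4,0.8,0,0],[0,4.4,0.8,0,0],[0,4.4,0.8,0,0],[0,4.4,0.8,0,0],[0,0,0,0,0]],
])

```text
time_s: 2.5
position: [0.4544, 0.1084, 0.2389]
orientation: [0.744, 0.668, 0.0, -0.001]
force: [-0.4, -0.8, 0.2]
finger_gap: 0.0855
```

```bash
python3 go.py .4705 .1495 .13
```

```text
t 2.5 p [0.4544 0.1084 0.2389] phi 83.7709793867933 F [-0.4 -0.8  0.2] gap 0.0855
delta tool cm [ 4.25  1.16 10.9 ]
```

Call:
apply_moves([
  [[0,2.1,0.6,0,0],[0,2.15,0.56,0,0],[0,0,0,4.0,0],[0,0,0,4.0,0],[0.4,0,0,2.0,0],[0.4,0,0,0,0],[0.4,0,0,0,0],[0.4,0,0,0,0]],
])

```text
time_s: 3.3
position: [0.4716, 0.1447, 0.1414]
orientation: [0.745, 0.667, 0.001, 0.001]
force: [-0.1, -0.1, 0.4]
finger_gap: 0.0512
```

```bash
python3 go.py .4705 .1495 .036
python3 - <<'E'
from h import *
c=shot('scene'); a=c['img'][180:330,160:340,::-1]; cv2.imwrite('pics/s1.png',cv2.resize(a,None,fx=4,fy=4,interpolation=cv2.INTER_CUBIC))
P=pts(c); m=(abs(P[...,0]-.47)<.07)&(abs(P[...,1]-.15)<.03)&(P[...,2]>.055)&(P[...,2]<.12)
q=P[m]
for lo in (0.41,.43,.45,.47,.49,.51):
    k=q[(q[:,0]>lo)&(q[:,0]<=lo+.02)]
    if len(k)>3: print(lo,len(k),np.round(k.min(0),4),np.round(k.max(0),4))
E
```

```text
t 3.3 p [0.4716 0.1447 0.1414] phi 83.6525389421465 F [-0.1 -0.1  0.4] gap 0.0512
delta tool cm [ 0.46 -0.2  10.54]
```

View pics/s1.png

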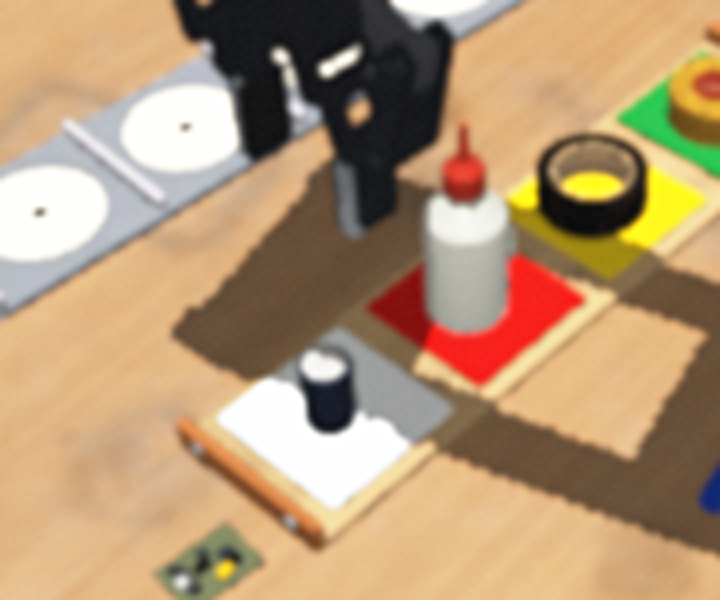

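```bash
cat > tip.py <<'E'
from h import *
o=r.get_obs();p=o['position'];print(np.round(p,4),o['finger_gap'])
for n in('scene','top'):
    c=shot(n);P=pts(c)
    m=(abs(P[...,0]-p[0])<.08)&(abs(P[...,1]-p[1])<.03)&(P[...,2]>p[2]-.02)&(P[...,2]<p[2]+.03)
    v,u=np.nonzero(m)
    q=P[m]
    for s in(-1,1):
        k=q[(q[:,0]-p[0])*s>0]
        if len(k)>3: print(n,s,len(k),'tip z rel',np.round(np.percentile(k[:,2],[0,3,6])-p[2],4),'x',np.round(np.percentile(k[:,0],[1,99])-p[0],4),'y',np.round(np.percentile(k[:,1],[1,99])-p[1],4))
E
python3 tip.py
```

```text
[0.4717 0.1448 0.1415] 0.051149550462927885
scene -1 218 tip z rel [-0.0044 -0.0008  0.0028] x [-0.0407 -0.025 ] y [-0.0029  0.0148]
scene 1 249 tip z rel [-0.0037 -0.0015 -0.0001] x [0.0223 0.0356] y [-0.0142  0.0082]
```

Call:
apply_moves([
  [[0.4,0.46,-0.2,0,0],[0.4,0,0,2.5,0],[0.4,0,0,2.5,0],[0.4,0,0,2.5,0],[0.4,0,0,0,0],[0.4,0,0,0,0]],
])

```text
time_s: 4.05
position: [0.4686, 0.1497, 0.0647]
orientation: [0.745, 0.668, -0.0, -0.0]
force: [-0.8, -0.3, 0.8]
finger_gap: 0.0513
```

```bash
python3 go.py .4705 .1495 .022
python3 - <<'E'
from h import *
c=shot('scene'); a=c['img'][180:330,160:340,::-1]; cv2.imwrite('pics/s2.png',cv2.resize(a,None,fx=4,fy=4,interpolation=cv2.INTER_CUBIC))
E
```

```text
t 4.05 p [0.4686 0.1497 0.0647] phi 83.75506789255581 F [-0.8 -0.3  0.8] gap 0.0513
delta tool cm [-0.    0.19  4.27]
```

View pics/s2.png

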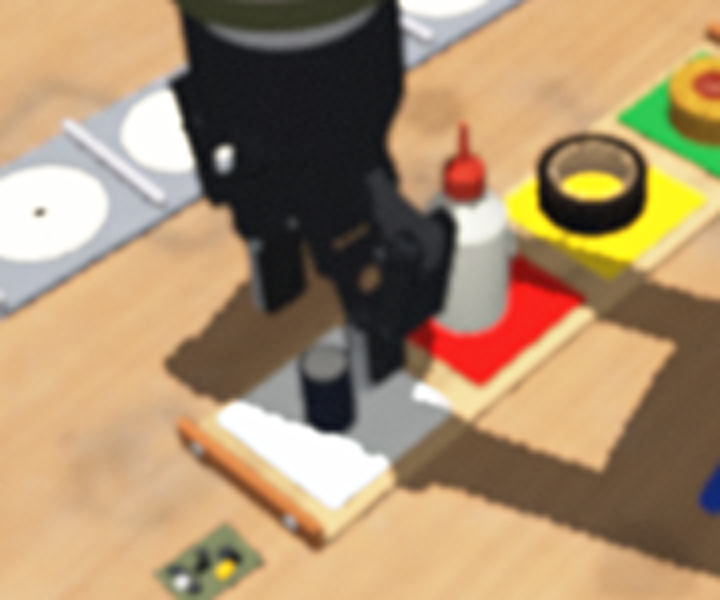

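Call:
apply_moves([
  [[0.4,0,0.19,1.5,0],[0.4,0,0,1.5,0],[0.4,0,0,1.25,0],[0.4,0,0,0,0],[0.9,0,0,0,0],[0.9,0,0,0,0],[0.9,0,0,0,0],[0.9,0,0,0,0]],
])

```text
time_s: 4.9
position: [0.4717, 0.1495, 0.023]
orientation: [0.745, 0.668, 0.001, 0.0]
force: [-1.7, -0.2, 6.9]
finger_gap: 0.0208
```

Call:
apply_moves([
  [[0.9,0,0,0,0],[0.9,0,0,0,0],[0.9,0,0,0,0]],
])

```text
time_s: 5.2
position: [0.4717, 0.1495, 0.023]
orientation: [0.745, 0.668, 0.001, 0.0]
force: [-1.5, -0.3, 6.0]
finger_gap: 0.0206
```

Call:
apply_moves([
  [[0.9,0,0,-1,0],[0.9,0,0,-2,0],[0.9,0,0,-3,0],[0.9,0,0,-3,0],[0.9,0,0,-3,0],[0.9,0,0,-3,0],[0.9,0,0,0,0],[0.9,0,0,0,0]],
])

```text
time_s: 6.0
position: [0.4714, 0.1495, 0.1732]
orientation: [0.745, 0.668, 0.001, 0.001]
force: [1.4, -0.1, -0.3]
finger_gap: 0.0211
```

```bash
python3 go.py .6393 -.1124 .019
```

```text
t 6.0 p [0.4714 0.1495 0.1732] phi 83.74963722005715 F [ 1.4 -0.1 -0.3] gap 0.0211
delta tool cm [-24.21  19.51  15.44]
```

Call:
apply_moves([
  [[0.9,-2,1.6,0,0],[0.9,-3.2,2.6,0,0],[0.9,-3.2,2.6,0,0],[0.9,-3.2,2.6,0,0],[0.9,-3.2,2.6,0,0],[0.9,-3.2,2.6,0,0],[0.9,-3.2,2.6,0,0],[0.9,-2,1.6,0,0]],
])

```text
time_s: 6.8
position: [0.6323, -0.1043, 0.1697]
orientation: [0.745, 0.667, -0.001, -0.001]
force: [-0.4, 1.1, 0.3]
finger_gap: 0.0211
```

Call:
apply_moves([
  [[0.9,-1.0,0.7,0,0],[0.9,0,0,3,0],[0.9,0,0,3,0],[0.9,0,0,3,0],[0.9,0,0,0,0],[0.9,0,0,0,0]],
])

```text
time_s: 7.4
position: [0.6371, -0.1116, 0.0809]
orientation: [0.744, 0.668, -0.001, -0.001]
force: [0.4, 0.6, -0.3]
finger_gap: 0.0213
```

```bash
python3 go.py .6393 -.1124 .019;  python3 - <<'E'
from h import *
c=shot('scene','s3')
c=shot('top');a=c['img'][110:210,180:380,::-1]; cv2.imwrite('pics/t3.png',cv2.resize(a,None,fx=4,fy=4,interpolation=cv2.INTER_CUBIC))
E
```

```text
t 7.4 p [ 0.6371 -0.1116  0.0809] phi 83.78181948179386 F [ 0.4  0.6 -0.3] gap 0.0213
delta tool cm [-0.06  0.25  6.19]
```

View pics/s3.png

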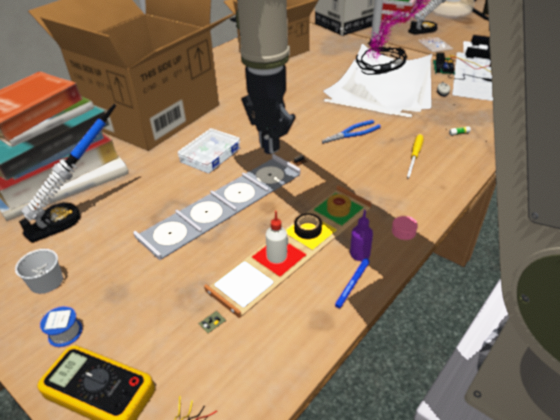

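Call:
apply_moves([
  [[0.9,-0.06,0.25,1.5,0],[0.9,0,0,1.5,0],[0.9,0,0,1.5,0],[0.9,0,0,0.8,0],[0.9,0,0,0.4,0],[0.9,0,0,0,0],[0.9,0,0,0,0]],
])

```text
time_s: 8.2
position: [0.641, -0.1134, 0.0251]
orientation: [0.745, 0.668, 0.0, 0.0]
force: [1.2, 0.6, -0.1]
finger_gap: 0.0213
```

```bash
python3 go.py .6393 -.1124 .0192
```

```text
t 8.2 p [ 0.641  -0.1134  0.0251] phi 83.74924607159724 F [ 1.2  0.6 -0.1] gap 0.0213
delta tool cm [ 0.09 -0.18  0.59]
```

Call:
apply_moves([
  [[0.9,0.09,-0.18,0.2,0],[0.9,0,0,0.25,0],[0.9,0,0,0.1,0],[0.9,0,0,0,0]],
])

```text
time_s: 8.6
position: [0.6389, -0.1122, 0.0192]
orientation: [0.745, 0.668, -0.0, -0.0]
force: [0.1, 0.3, -0.4]
finger_gap: 0.0211
```

```bash
python3 go.py .6393 -.1124 .0192
```

```text
t 8.6 p [ 0.6389 -0.1122  0.0192] phi 83.75510766792894 F [ 0.1  0.3 -0.4] gap 0.0211
delta tool cm [-0.02  0.04 -0.  ]
```

Call:
apply_moves([
  [[0.9,0,0,0.08,0],[0.9,0,0,0,0]],
])

```text
time_s: 8.8
position: [0.6391, -0.1123, 0.019]
orientation: [0.745, 0.668, 0.0, 0.0]
force: [-2.4, 0.5, 4.6]
finger_gap: 0.0208
```

Contact (about 5 N). Release: open partly, then lift.

Call:
apply_moves([
  [[0.6,0,0,0,0],[0.4,0,0,0,0],[0.4,0,0,0,0],[0.4,0,0,-1,0],[0.4,0,0,-3,0],[0.4,0,0,-4,0],[0.4,0,0,-4,0],[0.4,0,0,-4,0]],
])

```text
time_s: 9.6
position: [0.6388, -0.1122, 0.1809]
orientation: [0.745, 0.668, 0.0, 0.0]
force: [0.7, -0.6, 0.5]
finger_gap: 0.0509
```

Call:
apply_moves([
  [[0.1,0,-3,-3,0],[0.1,2,-4,0,0],[0.1,4,-4,0,0],[0.1,4,-4,0,0],[0.1,4,-3,0,0],[0.1,2,-1,0,0],[0.1,0,0,0,0]],
])

```text
time_s: 10.3
position: [0.4748, 0.0597, 0.2096]
orientation: [0.743, 0.669, 0.001, 0.0]
force: [-0.6, -0.8, -0.4]
finger_gap: 0.0768
```

```bash
python3 go.py .4658 .0658 .16;  python3 - <<'E'
from h import *
c=shot('top');np.savez('top1.npz',**c);a=c['img'][120:310,140:380,::-1]; cv2.imwrite('pics/t4.png',cv2.resize(a,None,fx=3.1,fy=3.1,interpolation=cv2.INTER_CUBIC))
P=pts(c);q=P[(P[...,2]>.034)&(P[...,2]<.046)&(abs(P[...,0]-.639)<.03)&(abs(P[...,1]+.112)<.03)][:,:2].astype(np.float32)
print(cv2.minEnclosingCircle(q))
E
```

```text
t 10.3 p [0.4748 0.0597 0.2096] phi 83.94590447509282 F [-0.6 -0.8 -0.4] gap 0.0768
delta tool cm [ 0.5  -0.96  4.96]
((0.6376252174377441, -0.11105632781982422), 0.011601206846535206)
```

View pics/t4.png

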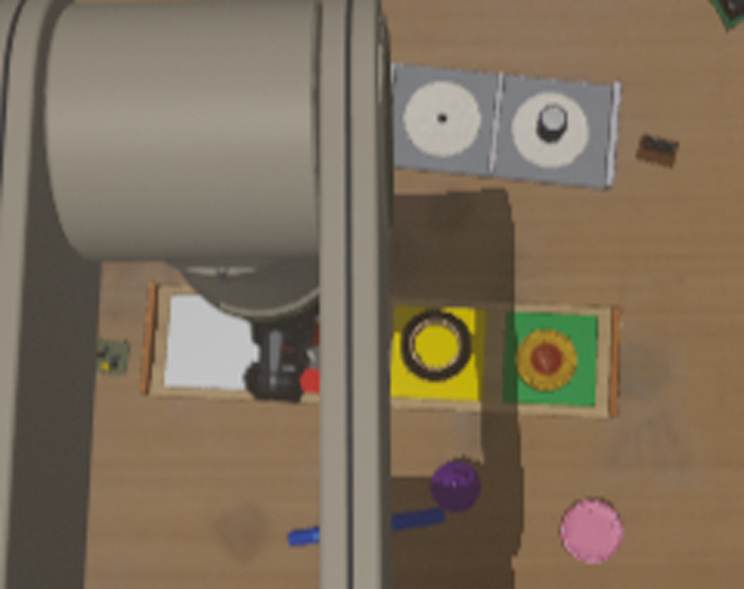

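Call:
apply_moves([
  [[0.15,0.5,-0.96,1,0],[0.15,0,0,2,0],[0.15,0,0,2,0],[0.15,0,0,0,0],[0.15,0,0,0,0]],
])

```text
time_s: 10.85
position: [0.467, 0.0624, 0.1589]
orientation: [0.745, 0.667, -0.0, -0.0]
force: [-0.1, -0.2, 0.9]
finger_gap: 0.0722
```

```bash
python3 go.py .4655 .0655 .060;python3 - <<'E'
from h import *
c=shot('scene'); a=c['img'][130:300,180:360,::-1]; cv2.imwrite('pics/s5.png',cv2.resize(a,None,fx=3.5,fy=3.5,interpolation=cv2.INTER_CUBIC))
E
```

```text
t 10.85 p [0.467  0.0624 0.1589] phi 83.6911006643723 F [-0.1 -0.2  0.9] gap 0.0722
delta tool cm [ 0.29 -0.18  9.89]
```

View pics/s5.png

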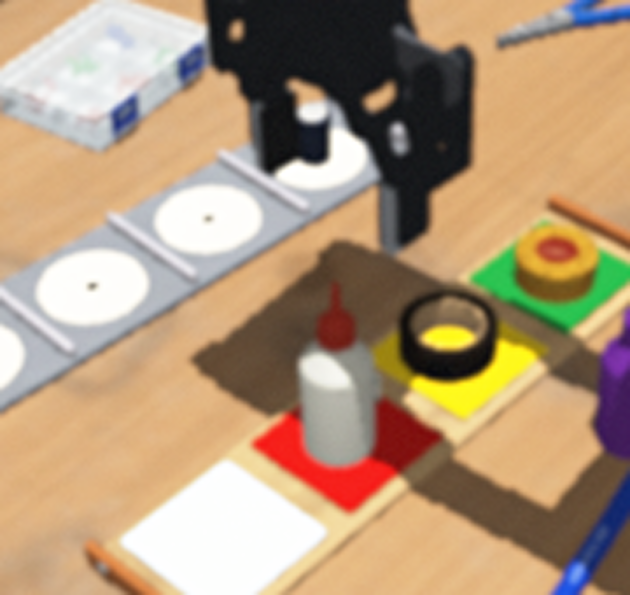

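Call:
apply_moves([
  [[0.15,0.25,-0.18,2,0],[0.15,0,0,2,0],[0.15,0,0,2,0],[0.15,0,0,2,0],[0.15,0,0,1.5,0],[0.15,0,0,0.3,0],[0.15,0,0,0,0]],
])

```text
time_s: 11.6
position: [0.4658, 0.0657, 0.0612]
orientation: [0.745, 0.667, 0.0, 0.0]
force: [0.6, -1.0, 0.1]
finger_gap: 0.0723
```

```bash
python3 go.py .4655 .0655 .060;python3 - <<'E'
from h import *
c=shot('scene'); a=c['img'][130:300,180:360,::-1]; cv2.imwrite('pics/s6.png',cv2.resize(a,None,fx=3.5,fy=3.5,interpolation=cv2.INTER_CUBIC))
E
```

```text
t 11.6 p [0.4658 0.0657 0.0612] phi 83.73629773234454 F [ 0.6 -1.   0.1] gap 0.0723
delta tool cm [-0.03 -0.03  0.12]
```

View pics/s6.png

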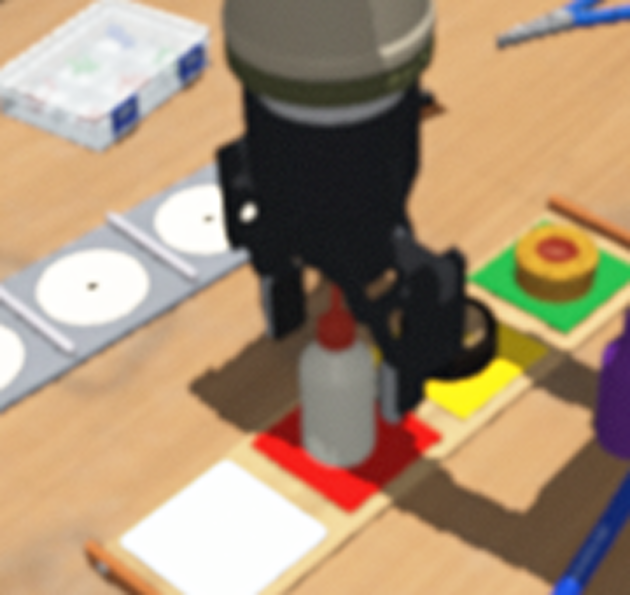

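Call:
apply_moves([
  [[0.35,0,0,0.1,0],[0.5,0,0,0,0],[0.8,0,0,0,0],[0.8,0,0,0,0],[0.8,0,0,0,0],[0.8,0,0,0,0],[0.8,0,0,0,0]],
])

```text
time_s: 12.35
position: [0.466, 0.0659, 0.0605]
orientation: [0.745, 0.668, 0.001, 0.001]
force: [-1.1, -0.1, 5.8]
finger_gap: 0.0338
```

```bash
python3 go.py .4655 .0655 .060
```

```text
t 12.35 p [0.466  0.0659 0.0605] phi 83.75024296977206 F [-1.1 -0.1  5.8] gap 0.0338
delta tool cm [-0.05 -0.05  0.05]
```

Call:
apply_moves([
  [[0.8,0,0,-1,0],[0.8,0,0,-2,0],[0.8,0,0,-3,0],[0.8,0,0,-3,0],[0.8,-1,2,0,0],[0.8,-2,3,0,0],[0.8,-2,3,0,0],[0.8,-2,3,0,0]],
])

```text
time_s: 13.15
position: [0.5677, -0.0164, 0.15]
orientation: [0.744, 0.668, 0.0, -0.0]
force: [-0.2, -0.1, -0.4]
finger_gap: 0.034
```

Call:
apply_moves([
  [[0.8,-2,3,0,0],[0.8,-1.5,3,0,0],[0.8,0,1,0,0],[0.8,0,0,0,0],[0.8,0,0,0,0]],
])

```text
time_s: 13.65
position: [0.6321, -0.0577, 0.1493]
orientation: [0.745, 0.668, -0.0, -0.001]
force: [0.1, 0.2, -0.9]
finger_gap: 0.034
```

```bash
python3 go.py .6484 -.0279 .0568;python3 - <<'E'
from h import *
c=shot('scene'); a=c['img'][110:280,160:340,::-1]; cv2.imwrite('pics/s7.png',cv2.resize(a,None,fx=3.5,fy=3.5,interpolation=cv2.INTER_CUBIC))
E
```

```text
t 13.65 p [ 0.6321 -0.0577  0.1493] phi 83.7594908495128 F [ 0.1  0.2 -0.9] gap 0.034
delta tool cm [3.14 1.31 9.24]
```

View pics/s7.png

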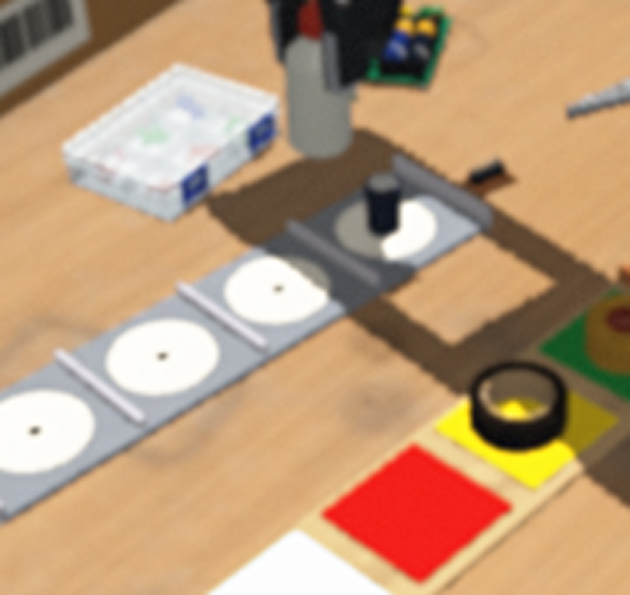

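Call:
apply_moves([
  [[0.8,1.5,0.6,0,0],[0.8,1.6,0.7,0,0],[0.8,0,0,2,0],[0.8,0,0,2,0],[0.8,0,0,2,0],[0.8,0,0,1.5,0],[0.8,0,0,0,0],[0.8,0,0,0,0]],
])

```text
time_s: 14.5
position: [0.6492, -0.028, 0.0748]
orientation: [0.744, 0.668, -0.0, -0.0]
force: [0.3, 0.2, -0.2]
finger_gap: 0.034
```

```bash
python3 go.py .6484 -.0279 .0568
```

```text
t 14.5 p [ 0.6492 -0.028   0.0748] phi 83.78671460666109 F [ 0.3  0.2 -0.2] gap 0.034
delta tool cm [-0.   -0.08  1.8 ]
```

Call:
apply_moves([
  [[0.8,0,-0.08,0.8,0],[0.8,0,0,0.6,0],[0.8,0,0,0.3,0],[0.8,0,0,0,0],[0.8,0,0,0,0]],
])

```text
time_s: 15.0
position: [0.6483, -0.0287, 0.0576]
orientation: [0.745, 0.667, 0.0, 0.0]
force: [-0.5, 0.3, -0.0]
finger_gap: 0.0341
```

```bash
python3 go.py .6484 -.0279 .0568
```

```text
t 15.0 p [ 0.6483 -0.0287  0.0576] phi 83.74052673803972 F [-0.5  0.3 -0. ] gap 0.0341
delta tool cm [0.08 0.01 0.08]
```

Call:
apply_moves([
  [[0.8,0.08,0,0.08,0],[0.8,0,0,0,0]],
])

```text
time_s: 15.2
position: [0.6484, -0.0277, 0.0568]
orientation: [0.745, 0.668, 0.0, 0.0]
force: [-0.7, -0.5, 0.1]
finger_gap: 0.0338
```

Call:
apply_moves([
  [[0.8,0,0,0.06,0],[0.8,0,0,0,0]],
])

```text
time_s: 15.4
position: [0.6485, -0.0278, 0.0565]
orientation: [0.745, 0.668, 0.0, 0.0]
force: [-0.8, -0.4, 2.2]
finger_gap: 0.034
```

Call:
apply_moves([
  [[0.5,0,0,0,0],[0.3,0,0,0,0],[0.15,0,0,0,0],[0.15,0,0,0,0],[0.15,0,0,-2,0],[0.15,0,0,-4,0],[0.15,0,0,-4,0],[0.15,0,0,-3,0]],
])

```text
time_s: 16.2
position: [0.649, -0.0278, 0.189]
orientation: [0.745, 0.668, 0.001, 0.001]
force: [0.5, -0.3, -0.4]
finger_gap: 0.0724
```

```bash
python3 go.py .4668 -.0217 .16;python3 - <<'E'
from h import *
c=shot('scene'); a=c['img'][110:280,160:340,::-1]; cv2.imwrite('pics/s8.png',cv2.resize(a,None,fx=3.5,fy=3.5,interpolation=cv2.INTER_CUBIC))
E
```

```text
t 16.2 p [ 0.649  -0.0278  0.189 ] phi 83.75009767220634 F [ 0.5 -0.3 -0.4] gap 0.0724
delta tool cm [ -1.37 -18.18   2.86]
```

View pics/s8.png

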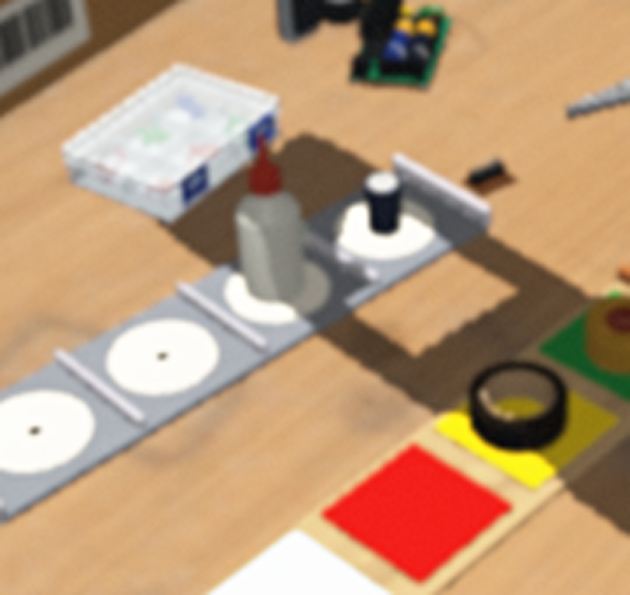

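Call:
apply_moves([
  [[0,0,-2,0,0],[0,-0.2,-3.5,0,0],[0,-0.3,-3.5,0,0],[0,-0.3,-3.5,0,0],[0,-0.3,-3.5,0,0],[0,-0.2,-2.1,3,0],[0,0,0,3,0],[0,0,0,0,0]],
])

```text
time_s: 17.05
position: [0.4635, -0.0205, 0.1221]
orientation: [0.745, 0.667, -0.002, -0.003]
force: [-0.6, 0.1, 0.2]
finger_gap: 0.0854
```

```bash
python3 go.py .4668 -.0217 .016;python3 - <<'E'
from h import *
c=shot('scene'); a=c['img'][110:280,200:380,::-1]; cv2.imwrite('pics/s9.png',cv2.resize(a,None,fx=3.5,fy=3.5,interpolation=cv2.INTER_CUBIC))
P=pts(c);m=(abs(P[...,0]-.648)<.04)&(abs(P[...,1]+.028)<.035)
for lo in(.015,.03,.05,.065,.085,.1):
    q=P[m&(P[...,2]>lo)&(P[...,2]<lo+.012)];print(lo,len(q),np.round(q.mean(0),4),np.round((q.min(0)+q.max(0))/2,4))
E
```

```text
t 17.05 p [ 0.4635 -0.0205  0.1221] phi 83.7403104810409 F [-0.6  0.1  0.2] gap 0.0854
delta tool cm [-0.09  0.42 10.6 ]
0.015 83 [ 0.6409 -0.0177  0.0207] [ 0.6464 -0.0229  0.021 ]
0.03 92 [ 0.64   -0.0207  0.0362] [ 0.6457 -0.0279  0.036 ]
0.05 92 [ 0.6403 -0.0186  0.0565] [ 0.6451 -0.022   0.0561]
0.065 110 [ 0.6451 -0.0227  0.0692] [ 0.6483 -0.026   0.0709]
0.085 59 [ 0.6469 -0.0252  0.0901] [ 0.6486 -0.0271  0.0912]
0.1 15 [ 0.6487 -0.0272  0.1052] [ 0.6488 -0.0276  0.106 ]
```

View pics/s9.png

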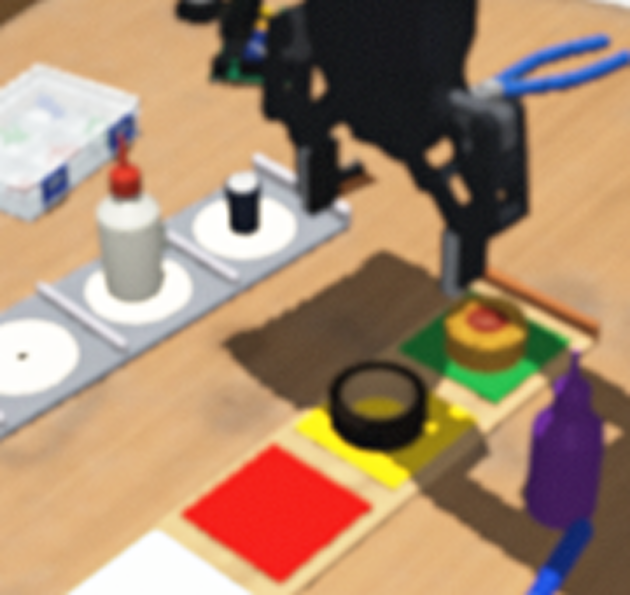

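Call:
apply_moves([
  [[0,-0.09,0.42,1,0],[0,0,0,2.5,0],[0,0,0,2.5,0],[0,0,0,2,0],[0,0,0,0,0],[0,0,0,0,0]],
])

```text
time_s: 17.7
position: [0.4721, -0.0225, 0.047]
orientation: [0.745, 0.668, 0.0, 0.0]
force: [0.4, -0.7, 0.4]
finger_gap: 0.0852
```

```bash
python3 go.py .4668 -.0217 .016
```

```text
t 17.7 p [ 0.4721 -0.0225  0.047 ] phi 83.75565896244508 F [ 0.4 -0.7  0.4] gap 0.0852
delta tool cm [ 0.02 -0.54  3.1 ]
```

Call:
apply_moves([
  [[0,0,-0.5,0,0],[0,0,0,0.8,0],[0,0,0,0.8,0],[0,0,0,0,0],[0,0,0,0,0]],
])

```text
time_s: 18.2
position: [0.4657, -0.0217, 0.0298]
orientation: [0.745, 0.668, -0.0, -0.0]
force: [-0.0, -0.4, -0.2]
finger_gap: 0.0856
```

```bash
python3 go.py .4668 -.0217 .016
```

```text
t 18.2 p [ 0.4657 -0.0217  0.0298] phi 83.75155003454644 F [-0.  -0.4 -0.2] gap 0.0856
delta tool cm [0.01 0.11 1.38]
```

Call:
apply_moves([
  [[0,0,0.1,0.7,0],[0,0,0,0.7,0],[0,0,0,0,0],[0.25,0,0,0,0],[0.35,0,0,0,0],[0.6,0,0,0,0],[0.6,0,0,0,0],[0.6,0,0,0,0]],
])

```text
time_s: 19.0
position: [0.4675, -0.022, 0.0165]
orientation: [0.745, 0.667, 0.0, 0.0]
force: [0.1, -0.2, 3.1]
finger_gap: 0.0514
```

```bash
python3 go.py .4668 -.0217 .016;python3 - <<'E'
from h import *
c=shot('scene'); a=c['img'][110:280,200:380,::-1]; cv2.imwrite('pics/s10.png',cv2.resize(a,None,fx=3.5,fy=3.5,interpolation=cv2.INTER_CUBIC))
E
```

```text
t 19.0 p [ 0.4675 -0.022   0.0165] phi 83.74710329952339 F [ 0.1 -0.2  3.1] gap 0.0514
delta tool cm [ 0.02 -0.07  0.05]
```

View pics/s10.png

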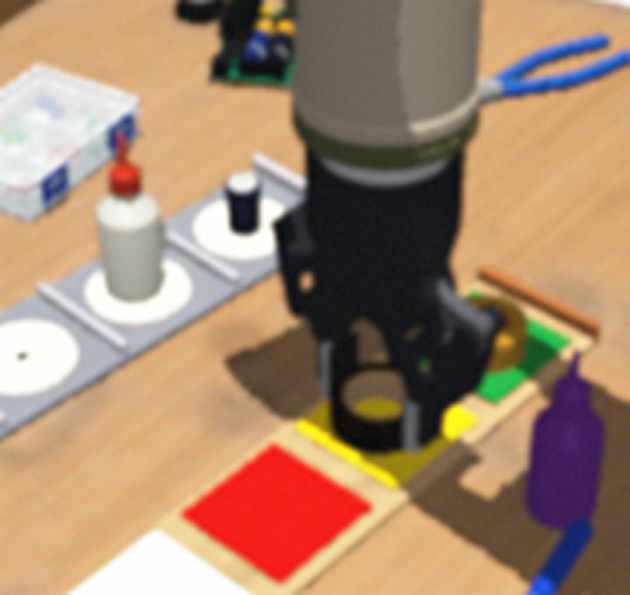

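Call:
apply_moves([
  [[0.6,0,0,-1,0],[0.6,0,0,-2,0],[0.6,0,0,-3,0],[0.6,0,0,-3,0],[0.6,0,0,-3,0],[0.6,2,1,-1,0],[0.6,3,2,0,0],[0.6,2.5,3,0,0]],
])

```text
time_s: 19.85
position: [0.5353, 0.0472, 0.1476]
orientation: [0.745, 0.667, 0.001, 0.0]
force: [-0.5, -0.6, -1.0]
finger_gap: 0.0516
```

Call:
apply_moves([
  [[0.6,1.5,3.5,0,0],[0.6,0.5,3.5,0,0],[0.6,0,3,0,0],[0.6,0,1,0,0],[0.6,0,0,0,0],[0.6,0,0,0,0]],
])

```text
time_s: 20.45
position: [0.6457, 0.0541, 0.1459]
orientation: [0.745, 0.667, -0.0, -0.0]
force: [0.0, -0.4, -0.6]
finger_gap: 0.0516
```

```bash
python3 go.py .6576 .0566 .0125
```

```text
t 20.45 p [0.6457 0.0541 0.1459] phi 83.74706221749274 F [ 0.  -0.4 -0.6] gap 0.0516
delta tool cm [ 0.38  1.17 13.34]
```

Call:
apply_moves([
  [[0.6,0.38,1.17,0,0],[0.6,0,0,2,0],[0.6,0,0,2.5,0],[0.6,0,0,2.5,0],[0.6,0,0,2.5,0],[0.6,0,0,1.5,0],[0.6,0,0,0,0],[0.6,0,0,0,0]],
])

```text
time_s: 21.25
position: [0.6584, 0.0566, 0.0369]
orientation: [0.745, 0.668, 0.0, 0.0]
force: [0.9, 0.2, 0.3]
finger_gap: 0.0514
```

```bash
python3 go.py .6576 .0566 .0125
```

```text
t 21.25 p [0.6584 0.0566 0.0369] phi 83.75215943191047 F [0.9 0.2 0.3] gap 0.0514
delta tool cm [-0.01 -0.08  2.44]
```

Call:
apply_moves([
  [[0.6,0,-0.08,0.8,0],[0.6,0,0,0.8,0],[0.6,0,0,0.6,0],[0.6,0,0,0.1,0],[0.6,0,0,0,0]],
])

```text
time_s: 21.75
position: [0.6575, 0.0566, 0.0128]
orientation: [0.745, 0.668, -0.0, -0.0]
force: [0.9, 0.0, -0.0]
finger_gap: 0.0517
```

```bash
python3 go.py .6576 .0566 .0125
```

```text
t 21.75 p [0.6575 0.0566 0.0128] phi 83.752366840976 F [ 0.9  0.  -0. ] gap 0.0517
delta tool cm [-0.    0.01  0.03]
```

Call:
apply_moves([
  [[0.6,0,0,0.08,0],[0.6,0,0,0,0]],
])

```text
time_s: 21.95
position: [0.6578, 0.0566, 0.0126]
orientation: [0.745, 0.668, 0.0, 0.0]
force: [-0.8, -0.3, 2.0]
finger_gap: 0.0513
```

Call:
apply_moves([
  [[0.3,0,0,0,0],[0.1,0,0,0,0],[0,0,0,0,0],[0,0,0,0,0],[0,0,0,-2,0],[0,0,0,-4,0],[0,0,0,-4,0],[0,0,0,-4,0]],
])

```text
time_s: 22.75
position: [0.6573, 0.0566, 0.1535]
orientation: [0.745, 0.668, -0.0, -0.0]
force: [1.2, 0.4, -0.4]
finger_gap: 0.0853
```

Call:
apply_moves([
  [[0,0,-3,-3,0],[0,-1,-4,0,0],[0,-3,-4,0,0],[0,-4,-4,0,0],[0,-4,-2,0,0],[0,-1.5,0,0,0],[0,0,0,0,0]],
])

```text
time_s: 23.45
position: [0.4786, -0.0568, 0.1827]
orientation: [0.746, 0.666, 0.0, 0.001]
force: [0.7, 0.1, 1.1]
finger_gap: 0.0853
```

```bash
python3 go.py .455 -.1035 .019;python3 - <<'E'
from h import *
c=shot('scene'); a=c['img'][110:280,140:380,::-1]; cv2.imwrite('pics/s11.png',cv2.resize(a,None,fx=3,fy=3,interpolation=cv2.INTER_CUBIC))
E
```

```text
t 23.45 p [ 0.4786 -0.0568  0.1827] phi 83.5891013417861 F [0.7 0.1 1.1] gap 0.0853
delta tool cm [-4.9  -1.84 16.37]
```

View pics/s11.png

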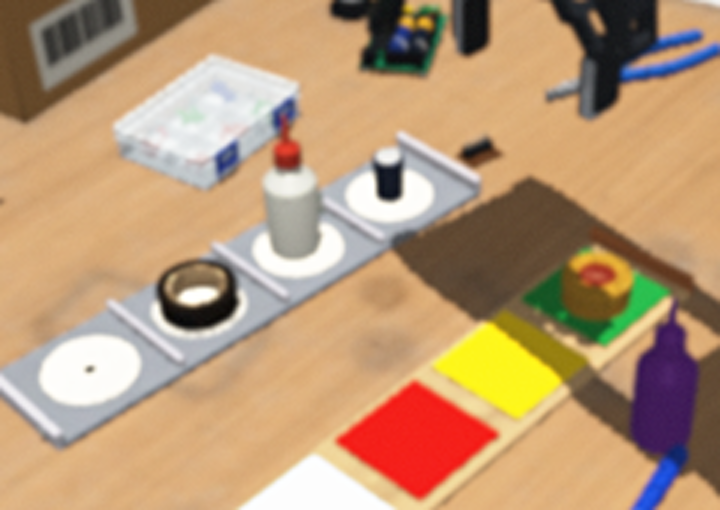

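Call:
apply_moves([
  [[0,-2.5,-0.9,0,0],[0,-2.4,-0.9,0,0],[0,0,0,2.5,0],[0,0,0,3.5,0],[0,0,0,3.5,0],[0,0,0,2,0],[0,0,0,0,0],[0,0,0,0,0]],
])

```text
time_s: 24.3
position: [0.4563, -0.101, 0.0676]
orientation: [0.744, 0.668, -0.0, -0.0]
force: [0.6, -0.0, -0.4]
finger_gap: 0.0852
```

```bash
python3 go.py .455 -.1035 .018
```

```text
t 24.3 p [ 0.4563 -0.101   0.0676] phi 83.80339559977554 F [ 0.6 -0.  -0.4] gap 0.0852
delta tool cm [-0.26 -0.1   4.96]
```

Call:
apply_moves([
  [[0,-0.26,-0.1,1.2,0],[0,0,0,1.2,0],[0,0,0,1.2,0],[0,0,0,0.8,0],[0,0,0,0,0],[0,0,0,0,0]],
])

```text
time_s: 24.9
position: [0.4543, -0.1041, 0.023]
orientation: [0.745, 0.667, -0.0, -0.0]
force: [-0.2, 0.4, -0.1]
finger_gap: 0.0854
```

```bash
python3 go.py .455 -.1035 .018
```

```text
t 24.9 p [ 0.4543 -0.1041  0.023 ] phi 83.74383473838195 F [-0.2  0.4 -0.1] gap 0.0854
delta tool cm [0.07 0.06 0.5 ]
```

Call:
apply_moves([
  [[0,0.07,0.06,0.5,0],[0.2,0,0,0,0],[0.35,0,0,0,0],[0.5,0,0,0,0],[0.7,0,0,0,0],[0.7,0,0,0,0],[0.7,0,0,0,0]],
])

```text
time_s: 25.6
position: [0.4555, -0.1036, 0.0188]
orientation: [0.745, 0.668, 0.0, 0.0]
force: [-3.0, 0.6, 5.9]
finger_gap: 0.043
```

```bash
python3 go.py .455 -.1035 .018
```

```text
t 25.6 p [ 0.4555 -0.1036  0.0188] phi 83.75289709113159 F [-3.   0.6  5.9] gap 0.043
delta tool cm [ 0.01 -0.05  0.08]
```

Call:
apply_moves([
  [[0.7,0,0,-1,0],[0.7,0,0,-2.5,0],[0.7,0,0,-3.5,0],[0.7,0,0,-3.5,0],[0.7,2,0,-2,0],[0.7,3.5,0,0,0],[0.7,4,0,0,0],[0.7,4,1,0,0]],
])

```text
time_s: 26.4
position: [0.4796, 0.0308, 0.1443]
orientation: [0.745, 0.667, 0.0, 0.0]
force: [0.3, -1.0, -0.7]
finger_gap: 0.0431
```

Call:
apply_moves([
  [[0.7,4,2,0,0],[0.7,3.5,3,0,0],[0.7,2,3.5,0,0],[0.7,0,3.5,0,0],[0.7,0,3,0,0],[0.7,0,1.5,0,0],[0.7,0,0,0,0]],
])

```text
time_s: 27.1
position: [0.6556, 0.1057, 0.1434]
orientation: [0.745, 0.667, 0.0, 0.0]
force: [0.7, -0.3, -1.3]
finger_gap: 0.043
```

```bash
python3 go.py .6666 .1412 .0148
```

```text
t 27.1 p [0.6556 0.1057 0.1434] phi 83.71929775814606 F [ 0.7 -0.3 -1.3] gap 0.043
delta tool cm [ 3.65  0.69 12.86]
```

Call:
apply_moves([
  [[0.7,1.8,0.35,0,0],[0.7,1.85,0.34,0,0],[0.7,0,0,2.5,0],[0.7,0,0,3,0],[0.7,0,0,3,0],[0.7,0,0,1.5,0],[0.7,0,0,0,0],[0.7,0,0,0,0]],
])

```text
time_s: 27.9
position: [0.6655, 0.1423, 0.0444]
orientation: [0.744, 0.668, 0.0, 0.0]
force: [0.3, -0.4, -0.4]
finger_gap: 0.043
```

```bash
python3 go.py .6666 .1412 .0148
```

```text
t 27.9 p [0.6655 0.1423 0.0444] phi 83.78643830841816 F [ 0.3 -0.4 -0.4] gap 0.043
delta tool cm [-0.1   0.12  2.96]
```

Call:
apply_moves([
  [[0.7,-0.1,0.1,0.9,0],[0.7,0,0,0.9,0],[0.7,0,0,0.7,0],[0.7,0,0,0.3,0],[0.7,0,0,0,0],[0.7,0,0,0,0]],
])

```text
time_s: 28.5
position: [0.666, 0.1404, 0.0152]
orientation: [0.745, 0.667, -0.0, -0.0]
force: [-0.2, -0.4, -0.5]
finger_gap: 0.0432
```

```bash
python3 go.py .6666 .1412 .0148
```

```text
t 28.5 p [0.666  0.1404 0.0152] phi 83.74147936474158 F [-0.2 -0.4 -0.5] gap 0.0432
delta tool cm [0.09 0.05 0.04]
```

Call:
apply_moves([
  [[0.7,0.09,0.05,0.05,0],[0.7,0,0,0.05,0],[0.7,0,0,0,0]],
])

```text
time_s: 28.8
position: [0.6668, 0.1413, 0.0149]
orientation: [0.745, 0.668, 0.0, 0.0]
force: [-2.2, -0.9, 4.6]
finger_gap: 0.0425
```

Call:
apply_moves([
  [[0.4,0,0,0,0],[0.2,0,0,0,0],[0,0,0,0,0],[0,0,0,0,0],[0,0,0,-2,0],[0,0,0,-4,0],[0,0,0,-4,0],[0,0,0,-4,0]],
])

```text
time_s: 29.6
position: [0.6662, 0.1413, 0.1554]
orientation: [0.745, 0.668, -0.0, -0.0]
force: [0.6, 0.3, -0.3]
finger_gap: 0.0859
```

Call:
apply_moves([
  [[0,1,-3,-3,0],[0,3,-4,0,0],[0,4,-4,0,0],[0,4,-4,0,0],[0,4,-4,0,0],[0,4,-3,0,0],[0,3,0,0,0],[0,0,0,0,0]],
])

```text
time_s: 30.4
position: [0.4838, 0.3823, 0.1844]
orientation: [0.743, 0.669, 0.001, -0.0]
force: [-0.5, 0.4, 0.5]
finger_gap: 0.085
```

```bash
python3 go.py
python3 - <<'E'
from h import *
np.set_printoptions(suppress=True)
T=dict(tin=(.6666,.1412,.028),tape=(.6576,.0566,.025),bottle=(.6484,-.0279,.076),cap=(.6393,-.1124,.040))
for n in('top','scene'):
    c=shot(n); a=c['img'][110:310,140:380,::-1]; cv2.imwrite(f'pics/end_{n}.png',cv2.resize(a,None,fx=3,fy=3,interpolation=cv2.INTER_CUBIC))
    P=pts(c)
    for k,(x,y,z) in T.items():
        m=(abs(P[...,0]-x)<.04)&(abs(P[...,1]-y)<.035)&(P[...,2]>(z-.004 if k!='bottle' else .08))&(P[...,2]<(z+.006 if k!='bottle' else .12))
        q=P[m]
        if len(q)>4:
            C,R=cv2.minEnclosingCircle(q[:,:2].astype(np.float32));print(n,k,np.round(np.array(C)-[x,y],4),round(R,4),'z',np.round(np.median(q[:,2]),4))
        else: print(n,k,'none')
E
```

```text
t 30.4 p [0.4838 0.3823 0.1844] phi 83.99532480730853 F [-0.5  0.4  0.5] gap 0.085
top tin [-0.002  -0.0006] 0.0229 z 0.027
top tape [-0.0021  0.0004] 0.0268 z 0.0243
top bottle [ 0.0003 -0.0005] 0.0091 z 0.0892
top cap [-0.0026  0.0006] 0.0116 z 0.0401
scene tin [-0.0017 -0.0001] 0.0237 z 0.0283
scene tape [-0.0027 -0.0018] 0.029 z 0.0254
scene bottle [0.0001 0.0012] 0.0096 z 0.0901
scene cap [-0.0008  0.0023] 0.0125 z 0.0411
```

View pics/end_top.png

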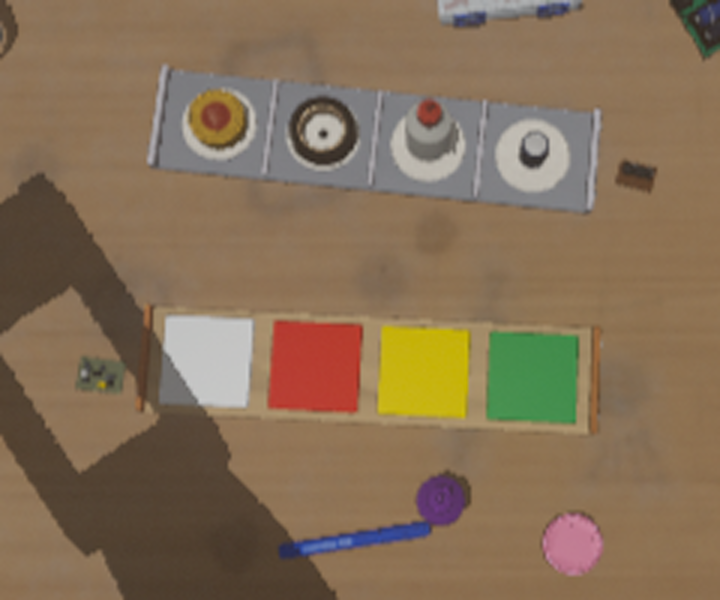

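View pics/end_scene.png

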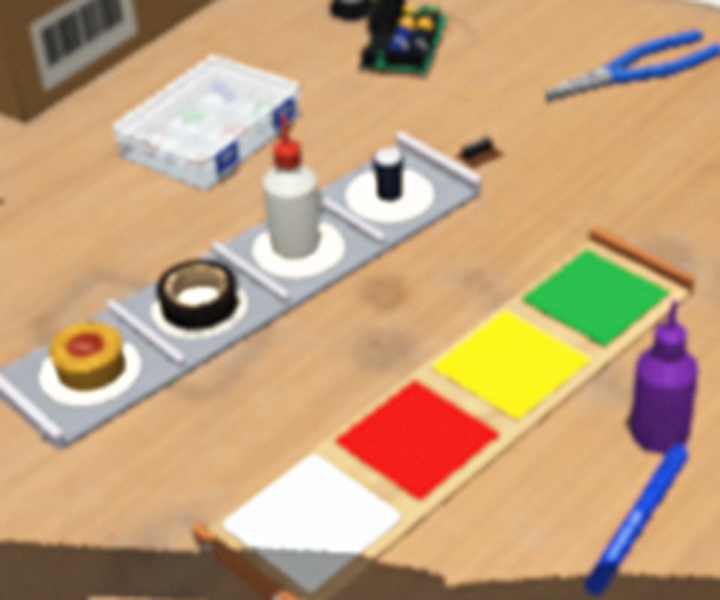

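All four stand upright in reverse order, within about 3 mm of the pad centres, and the arm is clear. Handing in.

```bash
python3 -c "
from bench import finish_job
print(finish_job())"
```

```text
the job is handed in; nothing more can be done
None
```

I moved all four items from the rail to the grey rack in reverse order and handed the job in at about 30 s of the 112 s limit. The rail read capacitor, bottle, tape, tin from the robot's left. The rack now reads tin, tape, bottle, capacitor, each released.

- **Position:** In the last top and scene pictures, every item stands upright (tape flat) within about 3 mm of its pad centre. The two cameras differ by up to about 2 mm, which is the calibration's stated accuracy.
- **Handling:** Wrist force in the readings after each move stayed below about 8 N.
- **Look-alikes:** I left the purple bottle and pink tin alone. The gripper ended clear of everything.
- **Failed checks:** None failed or disagreed beyond those camera differences. `finish_job()` reported no verdict.

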